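# Seat the cup carousel on its spindle and drive pin, then load a cup

### The job

Fit the cup carousel on its turntable: lift it by its square handle, lower it over the spindle and, pressing only lightly, turn it until one of its holes drops over the drive pin and it sits fully down, flat on the hub; never force it. Then take the cup that stands in the small tray and set it upright, right down in any pocket of the carousel. Leave everything else on the desk where it is.

Things in the scene. Friction and masses are not known exactly. Their poses are not given: they have to be found in the camera images.
- carousel_grip (a point): the carousel's handle: black, upright, 30 x 30 mm square, in the middle of the disc and rising 50 mm above it; the bore runs up through it. This point lies on the carousel's axis, 45 mm above the disc's underside (32 mm above its top face, 18 mm below the handle's top); z up, x and y square to the handle's flat sides, x towards pocket 0, y towards pocket 1
- carousel: the carousel, loose, about 0.35 kg: grey disc 190 mm across, 13 mm thick, flat on the desk. A bore on its axis, 16 mm wide in the disc and 19 mm in the handle, runs right through. Four through holes 10 mm wide, for the drive pin, lie 40 mm from the axis on the diagonals between the pockets (45, 135, 225, 315 degrees from x). Origin on the axis at the underside; axes as carousel_grip
- pocket_0 (a point): pocket of the carousel towards its own +x: a round recess 61 mm wide and 8 mm deep; this point lies at the centre of the recess floor, 58 mm from the carousel's axis; z up
- pocket_1 (a point): pocket of the carousel towards its own +y: a round recess 61 mm wide and 8 mm deep; this point lies at the centre of the recess floor, 58 mm from the carousel's axis; z up
- pocket_2 (a point): pocket of the carousel towards its own -x: a round recess 61 mm wide and 8 mm deep; this point lies at the centre of the recess floor, 58 mm from the carousel's axis; z up
- pocket_3 (a point): pocket of the carousel towards its own -y: a round recess 61 mm wide and 8 mm deep; this point lies at the centre of the recess floor, 58 mm from the carousel's axis; z up
- turntable: the turntable base, fixed on the desk: low round grey housing, 164 mm across, key panel towards its own -x, carrying a round polished metal hub 104 mm across. The hub's gear holds it against about 0.5 N m and then lets it turn, so hard pressing drags it along with the carousel; it must not take more than 60 N from the carousel. Origin on the spindle's axis at the desk's surface; z up
- seat (a point): centre of the hub's flat top, on which the carousel must lie, 30 mm above the desk. The drive pin, 7 mm thick with a tapered tip, stands 40 mm from this point and rises 10 mm above the seat. The hub was left at any angle, so the pin may stand in any direction: that is not measured (this point's x, y are the housing's) and must be seen or felt
- spindle_tip (a point): tip of the fixed upright spindle, 68 mm above the seat; 14 mm thick, nose tapered to 6 mm over its top 10 mm. A carousel that is on the spindle but rides on the pin is 10 mm too high (underside 40 mm above the desk); turned either way under light pressure (5 to 10 N), at most a quarter turn, a hole comes over the pin and it can go down
- cup_center (a point): the cup to be loaded, loose, 80 g: clear closed specimen cup with a white lid, 56 mm across at the body, 58 mm at the lid, 65 mm high, the only cup standing in the small tray. This point lies on its axis, half-way up (32.5 mm above its underside); z up
- cup: the same cup; origin at the centre of its underside
- tray: small square steel hand-in tray, fixed, 96 x 96 mm, rim 10 mm high, its floor 3 mm above the desk; origin at the centre of its underside
- spare_cup_a: bystander: closed clear specimen cup with white lid, 58 mm across, 65 mm high, standing on the desk near the tray; origin at the centre of its underside
- spare_cup_b: bystander: a second cup like it, beside the first
- spare_cup_c: bystander: a third such cup, standing apart at the right-hand side
- stapler: bystander: desk stapler at the left-hand side, 133 x 37 x 54 mm; origin under its middle

How it is judged:
By the outcome, as a careful person would: the job done as asked, in the order asked, and still so for the second after the job is handed in, with the robot touching nothing.
It also fails if it takes over 67 s, if anything falls off the work surface, if the arm or the gripper's body presses on something with over 40 N, if the wrist force passes 120 N, or if a joint passes its speed limit or range.

### The arm

A 6-joint arm with a two-finger parallel gripper is mounted at the origin on the work surface; the furniture and walls round the work are solid. World frame = base frame: x ahead of the robot, y to its left, z up, the work surface at z = 0. Lengths are in m, angles in degrees, forces in N, time in s.
With the tool pointing down it reaches from about 0.375 to 0.9 m from the base axis. Payload 3.1 kg.
Tool frame: the origin (TCP) lies on the centre line of the jaws, within the pads' length; the fingertips stand 25 mm ahead of it and the grasp point (between the pads) lies 6 mm ahead of it; z points along the fingers, y is the line along which they close (so a half turn about z gives the same grasp; the last joint's range is limited). The gripper opens to 87 mm and grips with 3 to 60 N. Pads are 19 mm wide; open, the fingers measure 117 mm over their backs; the gripper's body (75 mm by 190 mm) begins 51 mm behind the grasp point.
Start: joints at [-73.997, 30.224, 82.088, -0, 67.689, -10.227], TCP at [0.276, -0.561, 0.248] pointing down, gripper open.
Joint ranges: [-176.69, 176.69], [-43.24, 126.21], [12.49, 139.97], [-82, 262], [0, 151.66], [-163.58, 163.58]. Speed limits (degrees/s): [159.86, 159.86, 180, 180, 180, 180].

### API

Orientations are given as a 3x3 rotation matrix whose columns are the frame's x, y, z axes.
In Python, from rig import * gives the robot as it stands.
- The arm moves only by the tool step_arm, never from a script. Its argument "steps" is a list of rows, each a list of 7 numbers: the shift along the tool's x, y, z normalised to -1 to 1, where 1 is 0.3 m, then the turn, a rotation vector about the tool's x, y, z normalised to -1 to 1, where 1 is 45 degrees, then the gripper's target within -1 to 1 (shut at 1, half-way at 0, fully open at -1). A call has 1 to 8 rows; each row is the pose to reach, as a shift and turn from the pose commanded when the call began, along the tool's axes at that moment; what a row does not reach only later rows make up. A row lasts 1/12 s, in which the tool goes at most 41.7 mm and 7.16 degrees, less where a joint would pass 70% of its speed; a pose out of reach is approached as far as the arm can. A call with a number of a shift or a turn outside -1 to 1 is refused whole. A call with a gripper value outside its range is refused whole. The fingers move at their own pace and stop on an object; the grip force is fixed at half the most. Time passes only in rows, so rows that repeat a pose let the fingers close. It gives the time, the measured TCP pose, the force, the opening and the grip force at its end, in the units of the state.
- read_state(): the state, without advancing time (a new reading comes with each control period).
- capture(name): name is "side" or "top" or "wrist"; returns a dict with "image" (400x640x3 uint8, red, green, blue), "vertical_fov" (degrees; the focal length in pixels is half the picture's height over the tangent of half this angle, whatever the lens; pixels are square), "cx", "cy" (the principal point, pixels), "world_from_camera" (4x4, takes a point from camera to world coordinates); the wrist camera has in their place "T_tool_cam" (4x4, takes a point from camera to tool coordinates, whose origin is the TCP and whose axes are the flange's). Camera axes: x right, y down, z forward; pixel columns grow to the right and rows downward; lengths in m; the calibration is good to about 2 mm. A picture is of the moment at which its call begins: read the wrist's pose just before it. There is no depth.
- hand_in(): hands the job in; it is judged then, once.
The state is a dict: "time_s": time; "joint_positions": joint angles; "qvel": joint speeds; "tau": joint torques, N m; "position": TCP position; "tcp_rot": TCP orientation; "force": force on the tool from outside, world axes, zero at the start; "moment": the same for the moment, N m; "opening": opening from 0.0 (shut) to 1.0 (fully open); "grasp_force": force on a finger pad.
Only numpy, scipy, OpenCV 4.12 (cv2) and the standard library are available. Lean on these libraries where they do the work, as an engineer would, in place of code of your own. Each camera call takes 0.05 s, during which the arm holds its last target. There are 200 camera calls.

## Working session

There is one attempt and no reset: what is moved stays moved. The work goes in short steps, Python scripts to look and compute and a tool call to move; the robot and the scene stay as the last step left them, time stands still between calls to the robot, and variables do not carry over. Pictures are saved under pics/ and viewed, at most 12 in all, crops included, and the job is handed in when it is done.

Besides the shell and the picture viewer there is one more tool, called after "Request:" by a JSON object that holds its "op" and its "data". step_arm: Moves the arm, as the interface text tells. Scaled input: -1 to 1 covers 0.3 m each way for a shift and 45 degrees each way for a turn. Its arguments: {"type":"object","properties":{"steps":{"type":"array"}},"required":["steps"]}

```bash
mkdir -p pics; ls; cat > h.py <<'E'
from rig import *
import numpy as np, cv2
def K(c):
    f=c["image"].shape[0]/2/np.tan(np.radians(c["vertical_fov"])/2); return f,c["cx"],c["cy"]
def T(c,st=None):
    if "world_from_camera" in c: return np.array(c["world_from_camera"])
    M=np.eye(4); M[:3,:3]=st["tcp_rot"]; M[:3,3]=st["position"]; return M@np.array(c["T_tool_cam"])
def onplane(c,uv,z,st=None):
    f,cx,cy=K(c);M=T(c,st);uv=np.atleast_2d(uv).astype(float)
    d=np.c_[(uv[:,0]-cx)/f,(uv[:,1]-cy)/f,np.ones(len(uv))]@M[:3,:3].T
    return M[:3,3]+d*((z-M[2,3])/d[:,2])[:,None]
def proj(c,p,st=None):
    f,cx,cy=K(c);M=np.linalg.inv(T(c,st));q=np.atleast_2d(p)@M[:3,:3].T+M[:3,3]
    return q[:,:2]/q[:,2:]*f+[cx,cy]
def snap(n,fn=None):
    st=read_state();c=capture(n)
    if fn: cv2.imwrite("pics/"+fn,c["image"][:,:,::-1])
    return c,st
E
python3 - <<'E'
from h import *
for n in("top","side","wrist"):
    c,st=snap(n,n+"0.png"); print(n,c["vertical_fov"],c["cx"],c["cy"],np.round(T(c,st),3).tolist(), [k for k in c])
print(st["time_s"],st["position"],np.round(st["tcp_rot"],3).tolist(),st["opening"])
E
```

```text
pics
top 47.15567115698296 313.9377370885576 202.2971639893208 [[0.01, -0.992, 0.128, 0.227], [-1.0, -0.008, 0.016, -0.002], [-0.015, -0.128, -0.992, 1.661], [0.0, 0.0, 0.0, 1.0]] ['image', 'vertical_fov', 'cx', 'cy', 'world_from_camera']
side 50.161989517227454 322.21651414315545 202.67723742626654 [[-0.907, -0.264, 0.328, -0.039], [-0.421, 0.53, -0.736, 1.022], [0.02, -0.806, -0.592, 0.901], [0.0, 0.0, 0.0, 1.0]] ['image', 'vertical_fov', 'cx', 'cy', 'world_from_camera']
wrist 67.82815332200965 319.02638949996856 194.76046913552398 [[0.442, -0.859, -0.257, 0.347], [-0.897, -0.424, -0.125, -0.527], [-0.002, 0.286, -0.958, 0.385], [0.0, 0.0, 0.0, 1.0]] ['image', 'vertical_fov', 'cx', 'cy', 'T_tool_cam']
0.1 [ 0.27608556 -0.56003385  0.24668131] [[0.897, 0.442, -0.001], [0.442, -0.897, 0.002], [0.0, -0.002, -1.0]] 0.9968642434018312
```

View pics/top0.png

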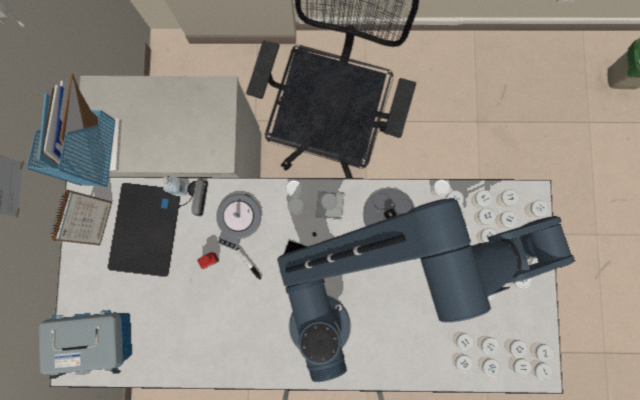

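View pics/side0.png

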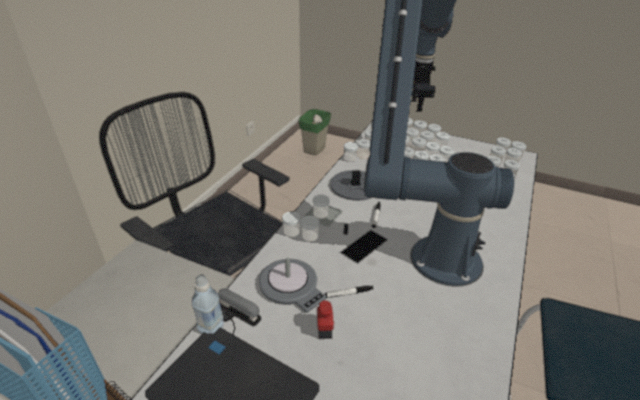

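Top view: turntable near (239,214), carousel near (388,210), tray near (330,205), with spare cups around (293,187)/(296,205) and (441,187). In the side view, the turntable is at (288,280), the carousel at (353,183) and the tray cup at (321,206).

```bash
python3 - <<'E'
from h import *
c=capture("top"); s=capture("side")
print("turntable hub",onplane(c,[239,214],.03),"carousel",onplane(c,[388,210],.013),"tray",onplane(c,[330,205],.0))
print("spare",onplane(c,[[293,187],[296,205],[330,200],[441,187]],.065)[:,:2])
a=cv2.resize(c["image"][165:255,190:470],None,fx=2.85,fy=2.85,interpolation=cv2.INTER_CUBIC)
b=cv2.resize(s["image"][150:320,230:430],None,fx=2,fy=2,interpolation=cv2.INTER_CUBIC)
o=np.zeros((600,800,3),np.uint8); o[:a.shape[0],:a.shape[1]]=a[:, :800]; o[260:600,:400]=b; o[260:510,400:800]=cv2.resize(capture("wrist")["image"],(400,250))
cv2.imwrite("pics/mix1.png",o[:,:,::-1])
E
```

```text
turntable hub [[0.39231938 0.29240527 0.03      ]] carousel [[ 0.41316793 -0.24319985  0.013     ]] tray [[ 0.43121644 -0.03410996  0.        ]]
spare [[ 0.48614008  0.0980026 ]
 [ 0.42223637  0.08644122]
 [ 0.44091342 -0.03277078]
 [ 0.49013021 -0.42213716]]
```

View pics/mix1.png

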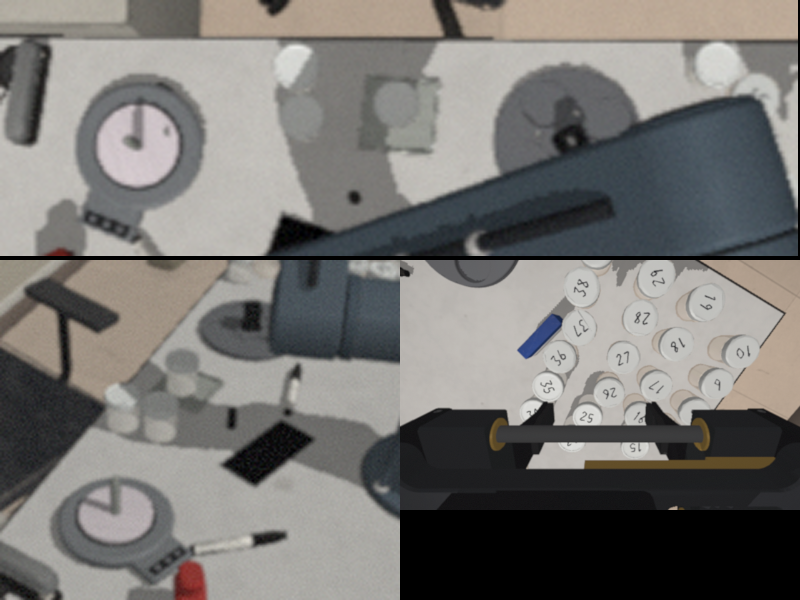

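The pin shows as a dark spot near top pixel (248,210), with the hub centre at about (238,216). The carousel handle shows next to the arm. Now I'll move in for a close wrist view of the carousel.

Request:
{"op": "step_arm", "data": {"steps": [[0.71,-0.75,-0.18,0,0,0,-1],[0.71,-0.75,-0.18,0,0,0,-1],[0.71,-0.75,-0.18,0,0,0,-1],[0.71,-0.75,-0.18,0,0,0,-1],[0.71,-0.75,-0.18,0,0,0,-1],[0.71,-0.75,-0.18,0,0,0,-1],[0.71,-0.75,-0.18,0,0,0,-1],[0.71,-0.75,-0.18,0,0,0,-1]]}}

```text
time_s: 0.97
position: [0.368, -0.2604, 0.3022]
tcp_rot: [[0.896, 0.444, 0.0], [0.444, -0.896, 0.002], [0.001, -0.002, -1.0]]
force: [-0.1, -0.0, -0.5]
opening: 1.001
grasp_force: 0.0
```

```bash
python3 - <<'E'
from h import *
import time
c,st=snap("wrist"); print(np.abs(st["qvel"]).max(),st["time_s"])
t=capture("top")["image"][165:255,190:470]
o=np.zeros((600,800,3),np.uint8); o[:400,:640]=c["image"]; o[400:600,:622]=cv2.resize(t,(622,200),interpolation=cv2.INTER_CUBIC)
cv2.imwrite("pics/w2.png",o[:,:,::-1]); np.savez("w2.npz",im=c["image"],pos=st["position"],rot=st["tcp_rot"])
print(st["position"],np.round(st["tcp_rot"],3).tolist(),np.round(proj(c,[[.413,-.243,.013]],st)))
E
```

```text
27.40242328551797 0.9667
[ 0.36796731 -0.26043906  0.30220821] [[0.896, 0.444, 0.0], [0.444, -0.896, 0.002], [0.001, -0.002, -1.0]] [[322. 128.]]
```

View pics/w2.png

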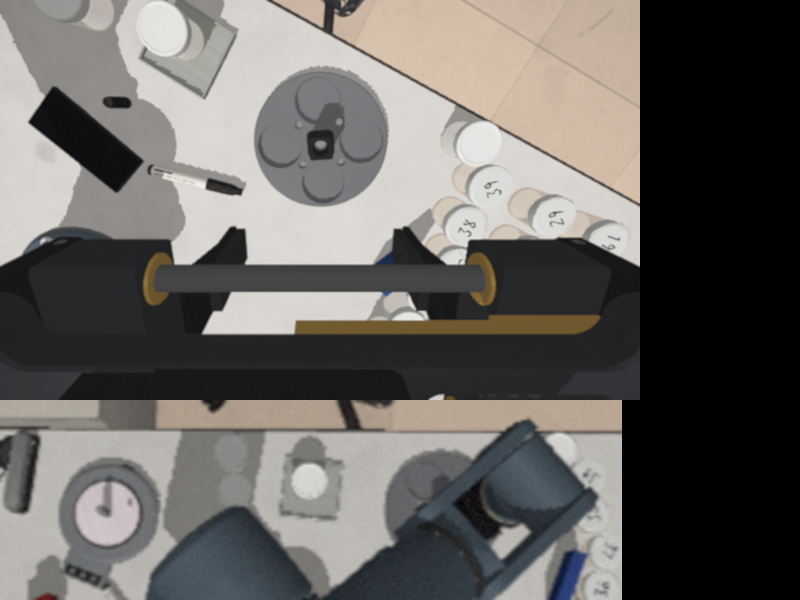

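The carousel disc is centred near (321,137) in the wrist view. The handle is at (321,145), the pin holes at (299,125), (339,122), (302,164) and (341,161), and the tray cup lid at (163,27).

```bash
cat > car.py <<'E'
from h import *
def disc(c,st,z=0.013,seed=None):
    g=cv2.cvtColor(c["image"],cv2.COLOR_RGB2GRAY)
    uv=proj(c,[seed],st)[0]
    return g,uv
E
python3 - <<'E'
from h import *
capture("wrist");c,st=snap("wrist"); print(np.abs(st["qvel"]).max(),st["time_s"],st["position"])
im=c["image"]; g=cv2.cvtColor(im,cv2.COLOR_RGB2GRAY)
print([int(g[y,x]) for x,y in((280,144),(300,125),(340,122),(321,145),(310,110),(400,200),(345,195))])
m=((g<140)).astype(np.uint8); m[:,:220]=0;m[:,430:]=0;m[230:]=0
n,l,s,ce=cv2.connectedComponentsWithStats(m); i=1+s[1:,4].argmax(); print(s[i],ce[i])
b=(l==i).astype(np.uint8)
# holes: bright spots inside via tophat
k=cv2.getStructuringElement(cv2.MORPH_ELLIPSE,(15,15))
big=cv2.resize(g,None,fx=4,fy=4,interpolation=cv2.INTER_CUBIC)
th=g.astype(int)-cv2.medianBlur(g,15)
m2=((th>18)).astype(np.uint8); m2[:80]=0;m2[195:]=0;m2[:,:265]=0;m2[:,378:]=0
n2,l2,s2,c2=cv2.connectedComponentsWithStats(m2)
pts=[]
for j in range(1,n2):
    if s2[j,4]>=6:
        w=onplane(c,[c2[j]],.012,st)[0]; pts.append(w); print(s2[j],c2[j],w)
cn=max(cv2.findContours(b,cv2.RETR_EXTERNAL,cv2.CHAIN_APPROX_NONE)[0],key=cv2.contourArea)[:,0]
w=onplane(c,cn,.013,st)[:,:2].astype(np.float32); (x,y),r=cv2.minEnclosingCircle(w); print("enc",x,y,r); print(cv2.fitEllipse(w))
# handle top black
m3=(g<50).astype(np.uint8); m3[:110]=0;m3[185:]=0;m3[:,:290]=0;m3[:,355:]=0
cn=max(cv2.findContours(m3,cv2.RETR_EXTERNAL,cv2.CHAIN_APPROX_NONE)[0],key=cv2.contourArea)[:,0]
w=onplane(c,cn,.063,st)[:,:2].astype(np.float32); print("handle",cv2.minAreaRect(w),cv2.minAreaRect(cn))
E
```

```text
2.6922683759486614 1.1167 [ 0.36828905 -0.26331016  0.30216786]
[123, 122, 88, 131, 122, 214, 122]
[  252    70   133   135 14048] [318.08463838 136.94269647]
[313 115   3   4   7] [314.28571429 116.57142857] [ 0.4231395  -0.23029207  0.012     ]
[333 117   6   8  36] [335.63888889 120.33333333] [ 0.43187317 -0.25927057  0.012     ]
[295 121   4   4  13] [296.61538462 122.61538462] [ 0.40475822 -0.21174514  0.012     ]
[308 124   4   5  17] [309.29411765 125.70588235] [ 0.40886964 -0.2294956   0.012     ]
[312 139  13  10 105] [317.78095238 143.42857143] [ 0.3920397  -0.25115858  0.012     ]
[332 139   4  11  28] [333.82142857 143.92857143] [ 0.40161868 -0.27200844  0.012     ]
[337 159   4   3  11] [338.36363636 159.90909091] [ 0.38407488 -0.28847263  0.012     ]
[298 161   5   3  11] [300.         162.09090909] [ 0.35638024 -0.23997431  0.012     ]
enc 0.39501312375068665 -0.2501663863658905 0.0953155979514122
((0.39507219195365906, -0.2501242756843567), (0.18715859949588776, 0.1889897584915161), 94.34242248535156)
handle ((0.39787501096725464, -0.2486269176006317), (0.034947704523801804, 0.030372511595487595), 27.061695098876953) ((318.0, 143.0), (28.0, 24.0), 90.0)
```

```bash
python3 - <<'E'
from h import *
st=read_state(); print(np.round(st["joint_positions"],1))
c=capture("top"); s=capture("side")
# hub by pinkish/bright: fit circle
a=c["image"][190:240,212:268]; 
hs=cv2.cvtColor(c["image"],cv2.COLOR_RGB2HSV)
print(c["image"][220,232],c["image"][214,250],c["image"][196,230])
g=cv2.cvtColor(c["image"],cv2.COLOR_RGB2GRAY)
m=((g>165)&(c["image"][:,:,0].astype(int)-c["image"][:,:,1]>6)).astype(np.uint8); M=np.zeros_like(m); M[185:245,210:270]=m[185:245,210:270]
cn=max(cv2.findContours(M,cv2.RETR_EXTERNAL,cv2.CHAIN_APPROX_NONE)[0],key=cv2.contourArea)[:,0]
w=onplane(c,cv2.convexHull(cn)[:,0],.03)[:,:2].astype(np.float32); print("hub",cv2.minEnclosingCircle(w))
print("pin", onplane(c,[248.5,210.5],.037))
E
```

```text
[-49.9  12.7 101.6  -0.   65.6  13.8]
[208 197 201] [201 191 194] [92 92 96]
hub ((0.3863236606121063, 0.29727867245674133), 0.05084885656833649)
pin [[0.40446385 0.25750547 0.037     ]]
```

Request:
{"op": "step_arm", "data": {"steps": [[0.36,-0.82,0,0,0,0,-1],[0.36,-0.82,0,0,0,0,-1],[0.36,-0.82,0,0,0,0,-1],[0.36,-0.82,0,0,0,0,-1],[0.36,-0.82,0,0,0,0,-1],[0.36,-0.82,0,0,0,0,-1],[0.36,-0.82,0,0,0,0,-1]]}}

```text
time_s: 1.85
position: [0.3548, 0.0062, 0.3012]
tcp_rot: [[0.897, 0.442, -0.002], [0.442, -0.897, 0.002], [-0.001, -0.002, -1.0]]
force: [0.8, -0.1, 0.6]
opening: 0.998
grasp_force: 0.0
```

Request:
{"op": "step_arm", "data": {"steps": [[0.36,-0.82,0,0,0,0,-1],[0.36,-0.82,0,0,0,0,-1],[0.36,-0.82,0,0,0,0,-1],[0.36,-0.82,0,0,0,0,-1],[0.36,-0.82,0,0,0,0,-1],[0.36,-0.82,0,0,0,0,-1],[0.36,-0.82,0,0,0,0,-1],[0.36,-0.82,0,0,0,0,-1]]}}

```text
time_s: 2.52
position: [0.3455, 0.275, 0.3012]
tcp_rot: [[0.896, 0.445, 0.001], [0.445, -0.896, 0.001], [0.001, -0.001, -1.0]]
force: [0.2, 0.9, 0.3]
opening: 1.0
grasp_force: 0.0
```

```bash
python3 - <<'E'
from h import *
capture("top");t=capture("top");c,st=snap("wrist"); print(np.abs(st["qvel"]).max(),st["time_s"],st["position"],np.round(st["joint_positions"],1))
o=np.zeros((600,800,3),np.uint8); 
uv=proj(c,[[.386,.297,.03]],st)[0].astype(int); print(uv)
o[:400,:640]=c["image"]
y0,x0=max(uv[1]-50,0),uv[0]-50
o[400:,:200]=cv2.resize(c["image"][y0:y0+100,x0:x0+100],(200,200),interpolation=cv2.INTER_CUBIC)
o[400:600,200:800]=cv2.resize(t["image"][165:255,200:470],(600,200),interpolation=cv2.INTER_CUBIC)
cv2.imwrite("pics/w3.png",o[:,:,::-1])
E
```

```text
2.0285064106958153 2.6167 [0.34487304 0.27179254 0.30095157] [ 2.360e+01  1.160e+01  1.034e+02 -1.000e-01  6.510e+01  8.740e+01]
[314 128]
```

View pics/w3.png

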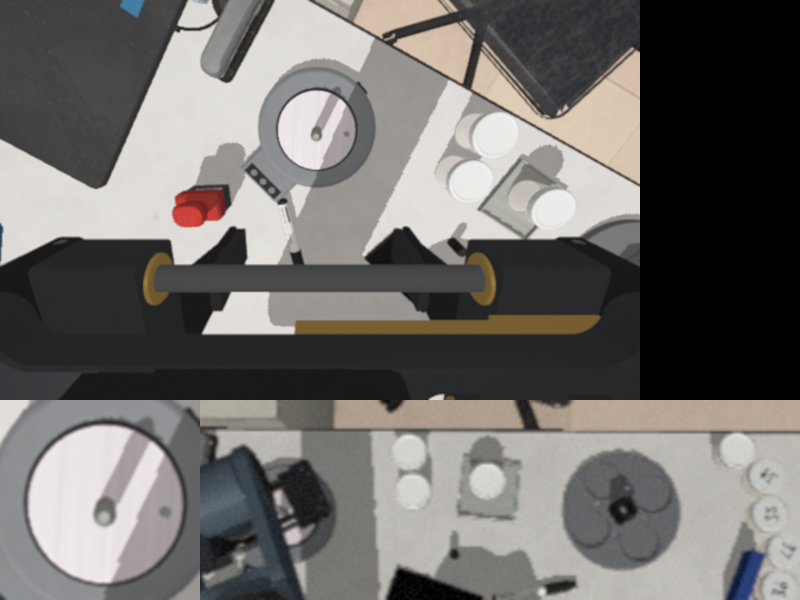

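Wrist view: hub centred near (316,130), spindle tip at about (316,133), pin at about (346,134), tray cup lid at (552,208), and spare cups at (494,134) and (470,180).

```bash
python3 - <<'E'
from h import *
c,st=snap("wrist"); im=c["image"].astype(int); g=cv2.cvtColor(c["image"],cv2.COLOR_RGB2GRAY)
print(st["position"], g[130,316-35],g[110,335],g[130,316-50],g[134,346],g[133,316])
m=np.zeros_like(g); cv2.circle(m,(316,130),46,1,-1); m=((m>0)&(im[:,:,0]-im[:,:,1]>3)&(g>105)).astype(np.uint8)
m=cv2.morphologyEx(m,cv2.MORPH_OPEN,np.ones((3,3),np.uint8))
cn=max(cv2.findContours(m,cv2.RETR_EXTERNAL,cv2.CHAIN_APPROX_NONE)[0],key=cv2.contourArea)
h=cv2.convexHull(cn)[:,0]; w=onplane(c,h,.03,st)[:,:2].astype(np.float32); print("hub",cv2.minEnclosingCircle(w),cv2.fitEllipse(w))
H=np.array(cv2.minEnclosingCircle(w)[0])
# housing outline
m=np.zeros_like(g); cv2.circle(m,(316,127),64,1,-1); 
# pin: dark blob near (346,134)
r=g[124:144,337:356].astype(float); d=np.clip(np.median(r)-r-12,0,None); yy,xx=np.mgrid[124:144,337:356]; p=[(d*xx).sum()/d.sum(),(d*yy).sum()/d.sum()]
P=onplane(c,[p],.037,st)[0]; print("pin",p,P,np.linalg.norm(P[:2]-H),np.degrees(np.arctan2(P[1]-H[1],P[0]-H[0])))
r=im[122:145,304:328]; print("tip", onplane(c,[[316,131.5]],.096,st))
# lid in wrist
m=((g>225)).astype(np.uint8); m[:,:522]=0; m[:180]=0; m[240:]=0; m[:,582:]=0
cn=max(cv2.findContours(m,cv2.RETR_EXTERNAL,cv2.CHAIN_APPROX_NONE)[0],key=cv2.contourArea)
w=onplane(c,cn[:,0],.068,st)[:,:2].astype(np.float32); print("cup lid wrist",cv2.minEnclosingCircle(w))
t=capture("top"); G=cv2.cvtColor(t["image"],cv2.COLOR_RGB2GRAY)
m=(G>205).astype(np.uint8); M=np.zeros_like(m); M[188:216,316:343]=m[188:216,316:343]; M=cv2.morphologyEx(M,cv2.MORPH_OPEN,np.ones((3,3),np.uint8))
cn=max(cv2.findContours(M,cv2.RETR_EXTERNAL,cv2.CHAIN_APPROX_NONE)[0],key=cv2.contourArea)
w=onplane(t,cn[:,0],.068)[:,:2].astype(np.float32); print("cup lid top",cv2.minEnclosingCircle(w))
m=(G<140).astype(np.uint8); M=np.zeros_like(m); M[180:246,360:420]=m[180:246,360:420]
cn=max(cv2.findContours(M,cv2.RETR_EXTERNAL,cv2.CHAIN_APPROX_NONE)[0],key=cv2.contourArea)
w=onplane(t,cn[:,0],.013)[:,:2].astype(np.float32); print("carousel top",cv2.minEnclosingCircle(w))
E
```

```text
[0.34471972 0.27109964 0.30100301] 232 229 142 118 147
hub ((0.3838798999786377, 0.29413729906082153), 0.05312567949295044) ((0.38400471210479736, 0.29457131028175354), (0.10458334535360336, 0.10589969158172607), 82.79279327392578)
pin [np.float64(352.67370298795896), np.float64(135.01977107180022)] [0.40136857 0.24768654 0.037     ] 0.04963392589176072 -69.3686938125283
tip [[0.38856407 0.29515169 0.096     ]]
cup lid wrist ((0.4340116083621979, -0.031131358817219734), 0.027867229655385017)
cup lid top ((0.440017968416214, -0.027685193344950676), 0.024039193987846375)
carousel top ((0.39942416548728943, -0.24657279253005981), 0.0980914905667305)
```

Request:
{"op": "step_arm", "data": {"steps": [[-0.31,0.81,0,0,0,-0.09,-1],[-0.31,0.81,0,0,0,-0.09,-1],[-0.31,0.81,0,0,0,-0.09,-1],[-0.31,0.81,0,0,0,-0.09,-1],[-0.31,0.81,0,0,0,-0.09,-1],[-0.31,0.81,0,0,0,-0.09,-1],[-0.31,0.81,0,0,0,-0.09,-1]]}}

```text
time_s: 3.35
position: [0.3689, 0.0067, 0.3021]
tcp_rot: [[0.868, 0.497, 0.002], [0.497, -0.868, -0.003], [0.0, 0.004, -1.0]]
force: [0.3, 0.2, -0.6]
opening: 0.998
grasp_force: 0.0
```

```bash
cat >> h.py <<'E'
def to(p,yaw=None):
    "normalised tool shift/turn to world TCP p, tool x at yaw"
    st=read_state();R=np.array(st["tcp_rot"]);d=R.T@(np.array(p)-st["position"])
    y=np.degrees(np.arctan2(R[1,0],R[0,0]))
    print("t",st["time_s"],"pos",np.round(st["position"],4),"yaw",round(y,1),"F",np.round(st["force"],1),"M",np.round(st["moment"],2),"j",np.round(st["joint_positions"],0),"open",round(st["opening"]*87,1))
    print("shift",np.round(d/.3,3),"len",np.linalg.norm(d),"rz",None if yaw is None else round(-((yaw-y+180)%360-180)/45,3))
E
python3 -c "
from h import *
to([.396,-.2495,.15],30.3)"
```

```text
t 3.35 pos [0.3689 0.0067 0.3021] yaw 29.8 F [ 0.3  0.2 -0.6] M [ 0.05 -0.03  0.01] j [-16.   5. 112.  -0.  63.  44.] open 86.8
shift [-0.346  0.784  0.51 ] len 0.2991586572212401 rz -0.012
```

Request:
{"op": "step_arm", "data": {"steps": [[-0.335,0.77,0.5,0,0,0,-1],[-0.335,0.77,0.5,0,0,0,-1],[-0.335,0.77,0.5,0,0,0,-1],[-0.335,0.77,0.5,0,0,0,-1],[-0.335,0.77,0.5,0,0,0,-1],[-0.335,0.77,0.5,0,0,0,-1],[-0.335,0.77,0.5,0,0,0,-1],[-0.335,0.77,0.5,0,0,0,-1]]}}

```text
time_s: 4.02
position: [0.398, -0.2447, 0.1487]
tcp_rot: [[0.867, 0.498, 0.001], [0.498, -0.867, -0.002], [-0.001, 0.002, -1.0]]
force: [0.0, -0.4, 0.1]
opening: 0.999
grasp_force: 0.0
```

```bash
python3 - <<'E'
from h import *
capture("top");capture("top");c,st=snap("wrist","w4.png"); print(np.abs(st["qvel"]).max())
print(np.round(proj(c,[[.395,-.250,.063],[.395,-.250,.013]],st)))
to([.396,-.2495,.051],30.3)
E
```

```text
3.0157142754838433
[[329. 215.]
 [327. 197.]]
t 4.1667 pos [ 0.3964 -0.2376  0.1513] yaw 30.1 F [ 0.   0.2 -0. ] M [ 0.03 -0.01 -0.03] j [-45.  27. 110.   0.  43.  15.] open 86.7
shift [-0.021  0.034  0.334] len 0.10096493685579139 rz -0.005
```

View pics/w4.png

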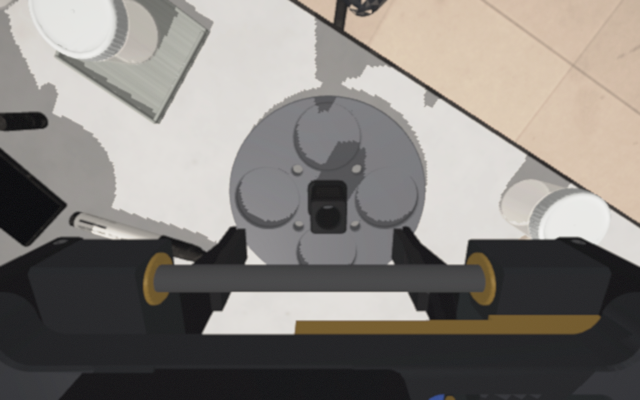

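The handle is square to the image, its top centred at about (328,216), and the pin holes are at about (297,169), (357,169), (298,226) and (355,226). This agrees with the measured centre.

```bash
python3 - <<'E'
from h import *
c,st=snap("wrist"); print(np.abs(st["qvel"]).max(), st["position"])
g=cv2.cvtColor(c["image"],cv2.COLOR_RGB2GRAY)
d=g.astype(int)-cv2.medianBlur(g,21); m=(d>14).astype(np.uint8)
n,l,s,ce=cv2.connectedComponentsWithStats(m)
P=[]
for j in range(1,n):
    if 20<s[j,4]<140 and 285<ce[j][0]<370 and 155<ce[j][1]<240: P.append(onplane(c,[ce[j]],.010,st)[0]); print(s[j],ce[j],P[-1])
if len(P)==4: print(np.mean(P,0))
m=(g<45).astype(np.uint8); M=np.zeros_like(m); M[170:240,300:356]=m[170:240,300:356]
cn=max(cv2.findContours(M,cv2.RETR_EXTERNAL,cv2.CHAIN_APPROX_NONE)[0],key=cv2.contourArea); print(cv2.boundingRect(cn))
to([.3955,-.2497,.051],30.3)
E
```

```text
2.275475926733842 [ 0.3964394  -0.23763578  0.15126448]
[322 157   8   8  27] [325.74074074 160.92592593] [ 0.4241272  -0.22973436  0.01      ]
[353 165   9   9  68] [357.14705882 169.01470588] [ 0.43246663 -0.25963451  0.01      ]
[296 166   7   6  36] [298.86111111 168.61111111] [ 0.40484879 -0.21128762  0.01      ]
[315 171   7   9  49] [317.44897959 174.69387755] [ 0.4086183 -0.2296187  0.01     ]
[324 203  10   7  37] [328.64864865 206.51351351] [ 0.38623717 -0.25538426  0.01      ]
[308 216   5  10  33] [310.09090909 219.87878788] [ 0.36464402 -0.2464848   0.01      ]
(311, 181, 37, 51)
t 4.2167 pos [ 0.3966 -0.2368  0.1518] yaw 30.2 F [0.5 0.7 0.1] M [ 0.04  0.04 -0.01] j [-45.  27. 110.   0.  43.  15.] open 86.9
shift [-0.025  0.036  0.336] len 0.10161907057490324 rz -0.003
```

Request:
{"op": "step_arm", "data": {"steps": [[-0.028,0.035,0.0,0,0,0,-1],[-0.028,0.035,0.1,0,0,0,-1],[-0.028,0.035,0.2,0,0,0,-1],[-0.028,0.035,0.28,0,0,0,-1],[-0.028,0.035,0.336,0,0,0,-1],[-0.028,0.035,0.336,0,0,0,-1],[-0.028,0.035,0.336,0,0,0,-1],[-0.028,0.035,0.336,0,0,0,-1]]}}

```text
time_s: 4.88
position: [0.3966, -0.2508, 0.052]
tcp_rot: [[0.863, 0.505, 0.002], [0.505, -0.863, -0.002], [0.001, 0.002, -1.0]]
force: [-0.1, -0.6, -0.4]
opening: 1.002
grasp_force: 0.0
```

```bash
python3 -c "
from h import *
to([.3945,-.2497,.051],30)"
```

```text
t 4.8833 pos [ 0.3966 -0.2508  0.052 ] yaw 30.3 F [-0.1 -0.6 -0.4] M [-0.01 -0.03 -0.02] j [-46.  39. 113.  -0.  28.  14.] open 87.1
shift [-0.004 -0.006  0.003] len 0.002529268246131276 rz 0.007
```

Request:
{"op": "step_arm", "data": {"steps": [[-0.004,-0.005,0,0,0,0,1],[-0.004,-0.005,0,0,0,0,1],[-0.004,-0.005,0,0,0,0,1],[-0.004,-0.005,0,0,0,0,1],[-0.004,-0.005,0,0,0,0,1],[-0.004,-0.005,0,0,0,0,1],[-0.004,-0.005,0,0,0,0,1],[-0.004,-0.005,0,0,0,0,1]]}}

```text
time_s: 5.55
position: [0.3941, -0.2497, 0.0507]
tcp_rot: [[0.864, 0.504, -0.0], [0.504, -0.864, 0.0], [-0.0, -0.0, -1.0]]
force: [0.1, 0.3, 0.1]
opening: 0.476
grasp_force: 0.0
```

```bash
python3 -c "
from h import *
to([.3945,-.2497,.051],30); print(read_state()['grasp_force'])"
```

```text
t 5.55 pos [ 0.3941 -0.2497  0.0507] yaw 30.3 F [0.1 0.3 0.1] M [ 0.03  0.04 -0.02] j [-46.  39. 113.   0.  28.  14.] open 41.4
shift [ 0.001  0.001 -0.001] len 0.0005204680355866497 rz 0.006
0.0
```

Request:
{"op": "step_arm", "data": {"steps": [[0,0,0,0,0,0,1],[0,0,0,0,0,0,1],[0,0,0,0,0,0,1],[0,0,0,0,0,0,1],[0,0,-0.08,0,0,0,1],[0,0,-0.2,0,0,0,1],[0,0,-0.32,0,0,0,1],[0,0,-0.44,0,0,0,1]]}}

```text
time_s: 6.22
position: [0.3933, -0.2489, 0.1834]
tcp_rot: [[0.864, 0.504, -0.002], [0.504, -0.864, 0.002], [-0.001, -0.003, -1.0]]
force: [0.3, -0.7, -3.8]
opening: 0.339
grasp_force: 30.0
```

```bash
python3 -c "
from h import *
capture('top')
to([.385,.2945,.22],66.1); print(read_state()['grasp_force'])"
```

```text
t 6.2667 pos [ 0.3963 -0.2516  0.1896] yaw 30.3 F [ 0.7 -1.7  0.7] M [-0.13 -0.12  0.  ] j [-46.  23. 108.   0.  48.  14.] open 29.7
shift [ 0.886 -1.589 -0.115] len 0.5470701598227391 rz -0.795
29.998442479852798
```

Request:
{"op": "step_arm", "data": {"steps": [[0.45,-0.8,-0.08,0,0,-0.4,1],[0.45,-0.8,-0.08,0,0,-0.4,1],[0.45,-0.8,-0.08,0,0,-0.4,1],[0.45,-0.8,-0.08,0,0,-0.4,1],[0.45,-0.8,-0.08,0,0,-0.4,1],[0.45,-0.8,-0.08,0,0,-0.4,1],[0.45,-0.8,-0.08,0,0,-0.4,1],[0.45,-0.8,-0.08,0,0,-0.4,1]]}}

```text
time_s: 6.93
position: [0.3873, 0.0302, 0.2065]
tcp_rot: [[0.661, 0.75, -0.003], [0.75, -0.661, 0.002], [0.0, -0.003, -1.0]]
force: [-0.3, -0.5, -3.0]
opening: 0.34
grasp_force: 30.0
```

```bash
python3 -c "
from h import *
to([.385,.2945,.22],66.1); print(read_state()['grasp_force'])"
```

```text
t 6.9333 pos [0.3873 0.0302 0.2065] yaw 48.6 F [-0.3 -0.5 -3. ] M [-0.06 -0.02 -0.04] j [-12.  16. 117.   0.  47.  29.] open 29.6
shift [ 0.656 -0.588 -0.043] len 0.2646519318153595 rz -0.389
30.03144537467172
```

Request:
{"op": "step_arm", "data": {"steps": [[0.65,-0.58,0,0,0,-0.39,1],[0.65,-0.58,0,0,0,-0.39,1],[0.65,-0.58,0,0,0,-0.39,1],[0.65,-0.58,0,0,0,-0.39,1],[0.65,-0.58,0,0,0,-0.39,1],[0.65,-0.58,0,0,0,-0.39,1],[0.65,-0.58,0,0,0,-0.39,1],[0.65,-0.58,0,0,0,-0.39,1]]}}

```text
time_s: 7.6
position: [0.3896, 0.2897, 0.2062]
tcp_rot: [[0.405, 0.914, 0.001], [0.914, -0.405, 0.001], [0.001, 0.0, -1.0]]
force: [-0.7, -0.8, -3.5]
opening: 0.346
grasp_force: 30.0
```

```bash
python3 - <<'E'
from h import *
s=capture("side");t=capture("top");c,st=snap("wrist"); 
to([.385,.2945,.16],66.1)
o=np.zeros((600,800,3),np.uint8); o[:250,:400]=cv2.resize(c["image"],(400,250)); 
o[250:600,:400]=cv2.resize(s["image"][175:315,210:370],(400,350),interpolation=cv2.INTER_CUBIC)
o[250:600,400:]=cv2.resize(t["image"][170:260,190:293],(400,350),interpolation=cv2.INTER_CUBIC)
cv2.imwrite("pics/w5.png",o[:,:,::-1])
E
```

```text
t 7.75 pos [0.3889 0.2857 0.206 ] yaw 65.8 F [ 0.4 -0.7 -2.1] M [-0.01 -0.07 -0.02] j [ 23.  23. 105.  -0.  53.  47.] open 29.5
shift [ 0.022 -0.024  0.153] len 0.04702732046099775 rz -0.006
```

View pics/w5.png

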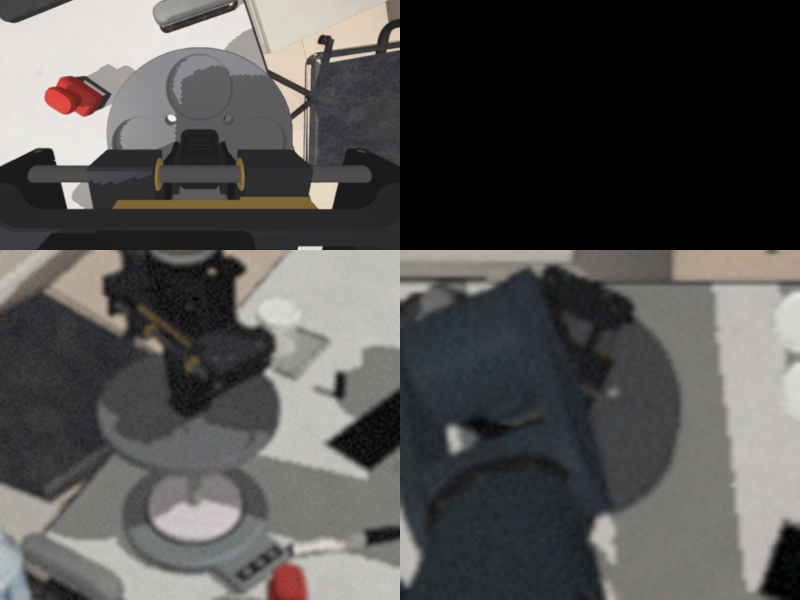

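The carousel hangs level from the gripper over the turntable. The side view shows the spindle under the disc, at about (195,490) in the collage, so I'm aligning and lowering.

Request:
{"op": "step_arm", "data": {"steps": [[0.024,-0.024,0,0,0,0,1],[0.024,-0.024,0.08,0,0,0,1],[0.024,-0.024,0.15,0,0,0,1],[0.024,-0.024,0.15,0,0,0,1],[0.024,-0.024,0.15,0,0,0,1],[0.024,-0.024,0.15,0,0,0,1]]}}

```text
time_s: 8.25
position: [0.3866, 0.2962, 0.1624]
tcp_rot: [[0.411, 0.912, 0.001], [0.912, -0.411, 0.0], [0.001, 0.001, -1.0]]
force: [-0.4, -0.4, -2.8]
opening: 0.341
grasp_force: 30.0
```

```bash
python3 -c "
from h import *
to([.3855,.2945,.135],66.1)
c,st=snap('wrist');g=cv2.cvtColor(c['image'],cv2.COLOR_RGB2GRAY)
d=g.astype(int)-cv2.medianBlur(g,25);print(np.abs(st['qvel']).max())
n,l,s,ce=cv2.connectedComponentsWithStats((np.abs(d)>18).astype(np.uint8))
R=np.array(st['tcp_rot'])
for j in range(1,n):
    if 30<s[j,4]<300 and 240<ce[j][0]<400 and 160<ce[j][1]<215:
        print(s[j],ce[j],R.T@(onplane(c,[ce[j]],st['position'][2]-.039,st)[0]-st['position']))
"
```

```text
t 8.25 pos [0.3866 0.2962 0.1624] yaw 65.7 F [-0.4 -0.4 -2.8] M [-0.04 -0.1  -0.03] j [ 24.  27. 106.   0.  46.  49.] open 29.6
shift [-0.007 -0.001  0.091] len 0.027502469988574287 rz -0.008
0.8832115037563999
[263 180  20  21 268] [272.51865672 190.57089552] [ 0.02727154 -0.02830396  0.03900363]
[357 183  14  12 128] [363.6171875 188.609375 ] [0.02856236 0.02802173 0.03903628]
[276 198   6  13  42] [278.47619048 204.45238095] [ 0.01822207 -0.02496399  0.03899902]
[289 207  16  11  63] [294.88888889 211.        ] [ 0.01387005 -0.01476198  0.03900165]
[335 207  15  11  59] [343.3559322  211.13559322] [0.01379722 0.01585898 0.03901884]
```

Request:
{"op": "step_arm", "data": {"steps": [[-0.006,-0.001,0.02,0,0,0,1],[-0.006,-0.001,0.04,0,0,0,1],[-0.006,-0.001,0.055,0,0,0,1],[-0.006,-0.001,0.07,0,0,0,1],[-0.006,-0.001,0.08,0,0,0,1],[-0.006,-0.001,0.09,0,0,0,1],[-0.006,-0.001,0.09,0,0,0,1]]}}

```text
time_s: 8.88
position: [0.3846, 0.2949, 0.1341]
tcp_rot: [[0.409, 0.912, -0.001], [0.912, -0.409, -0.001], [-0.001, -0.001, -1.0]]
force: [0.0, -0.9, -3.8]
opening: 0.341
grasp_force: 30.0
```

```bash
python3 -c "
from h import *
to([.3855,.2945,.1],66.1)"
```

```text
t 8.8833 pos [0.3846 0.2949 0.1341] yaw 65.8 F [ 0.  -0.9 -3.8] M [-0.01 -0.07 -0.  ] j [ 24.  30. 108.  -0.  42.  48.] open 29.6
shift [0.    0.003 0.114] len 0.03407837696880777 rz -0.006
```

Request:
{"op": "step_arm", "data": {"steps": [[0,0,0.02,0,0,0,1],[0,0,0.04,0,0,0,1],[0,0,0.06,0,0,0,1],[0,0,0.08,0,0,0,1],[0,0,0.1,0,0,0,1],[0,0,0.125,0,0,0,1],[0,0,0.125,0,0,0,1]]}}

```text
time_s: 9.47
position: [0.3842, 0.2946, 0.0958]
tcp_rot: [[0.41, 0.912, -0.003], [0.912, -0.41, -0.001], [-0.002, -0.002, -1.0]]
force: [-0.7, -0.9, -3.3]
opening: 0.342
grasp_force: 30.0
```

```bash
python3 -c "
from h import *
to([.385,.2945,.09],66.1)"
```

```text
t 9.4667 pos [0.3842 0.2946 0.0958] yaw 65.8 F [-0.7 -0.9 -3.3] M [-0.02 -0.    0.02] j [ 24.  34. 109.  -0.  36.  48.] open 29.8
shift [0.001 0.003 0.019] len 0.00582773529114302 rz -0.006
```

Request:
{"op": "step_arm", "data": {"steps": [[0,0,0.008,0,0,0,1],[0,0,0.014,0,0,0,1],[0,0,0.018,0,0,0,1],[0,0,0.022,0,0,0,1],[0,0,0.022,0,0,0,1]]}}

```text
time_s: 9.88
position: [0.385, 0.295, 0.0906]
tcp_rot: [[0.409, 0.912, 0.0], [0.912, -0.409, 0.0], [0.0, 0.0, -1.0]]
force: [-0.6, -0.5, -3.5]
opening: 0.342
grasp_force: 30.0
```

```bash
python3 -c "
from h import *
to([.385,.2945,.09],66.1)"
```

```text
t 9.8833 pos [0.385  0.295  0.0906] yaw 65.8 F [-0.6 -0.5 -3.5] M [-0.07 -0.06  0.03] j [ 24.  35. 109.  -0.  36.  48.] open 29.8
shift [-0.001  0.001  0.002] len 0.0008036070478982948 rz -0.006
```

Request:
{"op": "step_arm", "data": {"steps": [[0,0,0.004,0,0,0,1],[0,0,0.007,0,0,0,1],[0,0,0.01,0,0,0,1],[0,0,0.01,0,0,0,1]]}}

```text
time_s: 10.22
position: [0.3849, 0.295, 0.0876]
tcp_rot: [[0.409, 0.912, -0.0], [0.912, -0.409, -0.0], [-0.0, -0.0, -1.0]]
force: [-0.3, 0.3, -2.9]
opening: 0.347
grasp_force: 30.0
```

```bash
python3 -c "
from h import *
to([.385,.2945,.09],66.1)"
```

```text
t 10.2167 pos [0.3849 0.295  0.0876] yaw 65.8 F [-0.3  0.3 -2.9] M [-0.   -0.01 -0.02] j [ 24.  35. 110.   0.  35.  48.] open 30.2
shift [-0.001  0.001 -0.008] len 0.0024859257470102756 rz -0.006
```

Request:
{"op": "step_arm", "data": {"steps": [[0,0,0.004,0,0,0,1],[0,0,0.007,0,0,0,1],[0,0,0.01,0,0,0,1],[0,0,0.01,0,0,0,1]]}}

```text
time_s: 10.55
position: [0.3848, 0.2949, 0.0845]
tcp_rot: [[0.409, 0.912, -0.0], [0.912, -0.409, -0.0], [-0.0, -0.0, -1.0]]
force: [-0.0, -0.1, -2.9]
opening: 0.344
grasp_force: 30.0
```

```bash
python3 -c "
from h import *
to([.385,.2945,.081],66.1)"
```

```text
t 10.55 pos [0.3848 0.2949 0.0845] yaw 65.8 F [-0.  -0.1 -2.9] M [-0.01 -0.03 -0.  ] j [ 24.  36. 110.   0.  35.  48.] open 29.9
shift [-0.001  0.001  0.012] len 0.0035003654696756496 rz -0.006
```

The pin has entered a hole: there is no extra force 6 mm below the riding height. I'll continue gently down to the seat at TCP z ≈ 0.081.

Request:
{"op": "step_arm", "data": {"steps": [[0,0,0.004,0,0,0,1],[0,0,0.007,0,0,0,1],[0,0,0.01,0,0,0,1],[0,0,0.012,0,0,0,1],[0,0,0.012,0,0,0,1]]}}

```text
time_s: 10.97
position: [0.3848, 0.2949, 0.0809]
tcp_rot: [[0.409, 0.912, -0.0], [0.912, -0.409, -0.0], [-0.0, -0.0, -1.0]]
force: [0.1, 0.6, -2.9]
opening: 0.344
grasp_force: 30.0
```

```bash
python3 -c "
from h import *
to([.385,.2945,.081],66.1)"
```

```text
t 10.9667 pos [0.3848 0.2949 0.0809] yaw 65.8 F [ 0.1  0.6 -2.9] M [-0.03 -0.1  -0.06] j [ 24.  36. 110.   0.  34.  48.] open 29.9
shift [-0.001  0.001 -0.   ] len 0.0004815605935613207 rz -0.006
```

Request:
{"op": "step_arm", "data": {"steps": [[0,0,0.002,0,0,0,1],[0,0,0.004,0,0,0,1],[0,0,0.004,0,0,0,1]]}}

```text
time_s: 11.22
position: [0.385, 0.295, 0.0807]
tcp_rot: [[0.409, 0.912, 0.0], [0.912, -0.409, 0.0], [0.0, 0.0, -1.0]]
force: [-0.7, -0.4, 4.0]
opening: 0.341
grasp_force: 30.0
```

Contact comes at 0.0807, which is the seat height, with about 7 N. I'll release and lift.

Request:
{"op": "step_arm", "data": {"steps": [[0,0,0,0,0,0,-1],[0,0,0,0,0,0,-1],[0,0,0,0,0,0,-1],[0,0,0,0,0,0,-1],[0,0,0,0,0,0,-1],[0,0,0,0,0,0,-1],[0,0,0,0,0,0,-1],[0,0,-0.05,0,0,0,-1]]}}

```text
time_s: 11.88
position: [0.3836, 0.2943, 0.0932]
tcp_rot: [[0.41, 0.912, -0.004], [0.912, -0.41, -0.002], [-0.004, -0.003, -1.0]]
force: [0.1, -0.3, 0.1]
opening: 0.87
grasp_force: 0.0
```

Request:
{"op": "step_arm", "data": {"steps": [[0,0,-0.1,0,0,0,-1],[0,0,-0.2,0,0,0,-1],[0,0,-0.34,0,0,0,-1],[0,0,-0.47,0,0,0,-1],[0,0,-0.6,0,0,0,-1],[0,0,-0.7,0,0,0,-1],[0,0,-0.7,0,0,0,-1]]}}

```text
time_s: 12.47
position: [0.3881, 0.2966, 0.3114]
tcp_rot: [[0.409, 0.912, 0.013], [0.912, -0.409, 0.006], [0.011, 0.01, -1.0]]
force: [0.9, -0.4, -0.8]
opening: 1.001
grasp_force: 0.0
```

```bash
python3 - <<'E'
from h import *
capture("top");c,st=snap("wrist"); print(np.abs(st['qvel']).max())
o=np.zeros((600,800,3),np.uint8); o[:400,:640]=c["image"]; s=capture("side")
o[400:,:400]=cv2.resize(s["image"][230:330,210:410],(400,200),interpolation=cv2.INTER_CUBIC)
cv2.imwrite("pics/w6.png",o[:,:,::-1])
C=np.array([.385,.2948]);a=np.radians(65.8)
for k in range(4):
    p=C+.058*np.array([np.cos(a+k*np.pi/2),np.sin(a+k*np.pi/2)]); print(k,p,proj(c,[[*p,.035]],st))
to([.434,-.031,.30],None)
E
```

```text
4.884524374654256
0 [0.40877554 0.34770297] [[316.8672909  123.75108857]]
1 [0.33209703 0.31857554] [[275.54096568 166.1885173 ]]
2 [0.36122446 0.24189703] [[316.93999699 205.46601708]]
3 [0.43790297 0.27102446] [[358.21025551 166.20183546]]
t 12.6167 pos [0.3843 0.2947 0.3044] yaw 65.8 F [-0.5  0.3  0.1] M [-0.   -0.04  0.06] j [24. 15. 98. -0. 67. 48.] open 86.9
shift [-0.923  0.596  0.015] len 0.32948520728073466 rz None
```

View pics/w6.png

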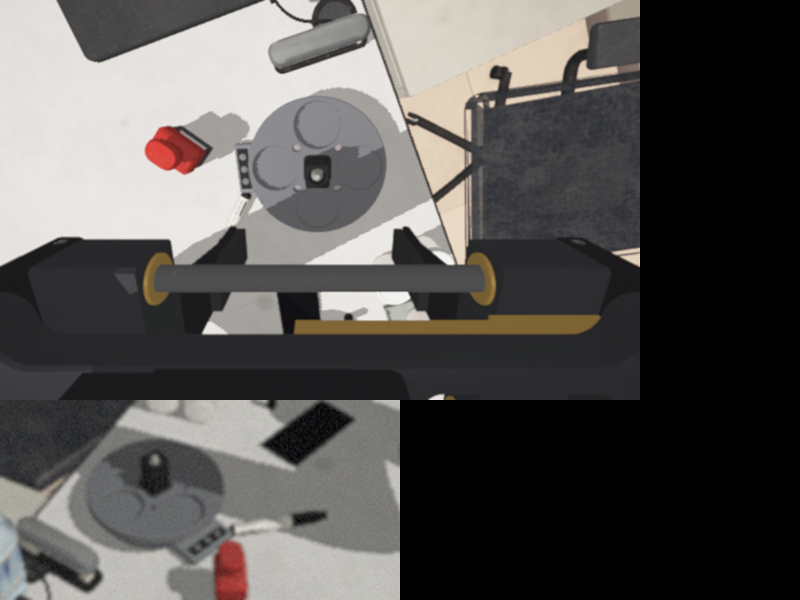

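The carousel sits flat. The pockets appear at (318,124), (276,166), (316,207) and (359,165), within 1 px of where a fully seated carousel would show. Now for the cup.

Request:
{"op": "step_arm", "data": {"steps": [[-0.92,0.6,0.34,0,0,0,-1],[-0.92,0.6,0.34,0,0,0,-1],[-0.92,0.6,0.34,0,0,0,-1],[-0.92,0.6,0.34,0,0,0,-1],[-0.92,0.6,0.34,0,0,0,-1],[-0.92,0.6,0.34,0,0,0,-1],[-0.92,0.6,0.34,0,0,0,-1],[-0.92,0.6,0.34,0,0,0,-1]]}}

```text
time_s: 13.28
position: [0.4326, -0.021, 0.2039]
tcp_rot: [[0.41, 0.912, -0.005], [0.912, -0.41, 0.002], [-0.0, -0.005, -1.0]]
force: [1.7, 0.1, 0.9]
opening: 1.001
grasp_force: 0.0
```

Request:
{"op": "step_arm", "data": {"steps": [[-0.05,0.03,0.02,0,0,0,-1],[-0.05,0.03,0.02,0,0,0,-1]]}}

```text
time_s: 13.45
position: [0.4356, -0.0401, 0.1973]
tcp_rot: [[0.414, 0.91, -0.005], [0.91, -0.414, 0.001], [-0.001, -0.005, -1.0]]
force: [-0.4, 0.5, 0.2]
opening: 1.0
grasp_force: 0.0
```

```bash
python3 - <<'E'
from h import *
capture("top");capture("top");c,st=snap("wrist","w7.png"); print(np.abs(st['qvel']).max())
g=cv2.cvtColor(c["image"],cv2.COLOR_RGB2GRAY); uv=proj(c,[[.4355,-.031,.068]],st)[0]; print(uv)
m=(g>226).astype(np.uint8); n,l,s,ce=cv2.connectedComponentsWithStats(m)
for j in range(1,n):
    if s[j,4]>300: print(s[j],ce[j],onplane(c,[[s[j,0]+s[j,2]/2-.5,s[j,1]+s[j,3]/2-.5]],.068,st)[0])
to([.4355,-.031,.0415],65.8)
E
```

```text
2.390706299970238
[317.42966012 186.19951845]
[ 253    0   86   66 3803] [303.21062319  30.98133053] [0.47248564 0.09374028 0.068     ]
[  182    36   252   228 26348] [292.87619554 153.21071808] [0.44145986 0.00385511 0.068     ]
[  8  84  32  33 381] [23.3832021  99.81627297] [0.23517815 0.14361289 0.068     ]
[   0   94   83  120 6224] [ 35.93026992 165.03229434] [0.218609  0.1001635 0.068    ]
[ 287  157   59   58 2651] [316.21689928 185.55073557] [ 0.43456101 -0.02983751  0.068     ]
[ 205  293  223   40 5385] [314.87428041 310.34113278] [ 0.37648226 -0.15758001  0.068     ]
t 13.6 pos [ 0.435  -0.0361  0.199 ] yaw 65.8 F [-0.3 -0.3  0.3] M [-0.03 -0.01  0.03] j [-19.  21. 111.   0.  49.   5.] open 87.3
shift [ 0.016 -0.003  0.525] len 0.15761438174552453 rz -0.0
```

View pics/w7.png

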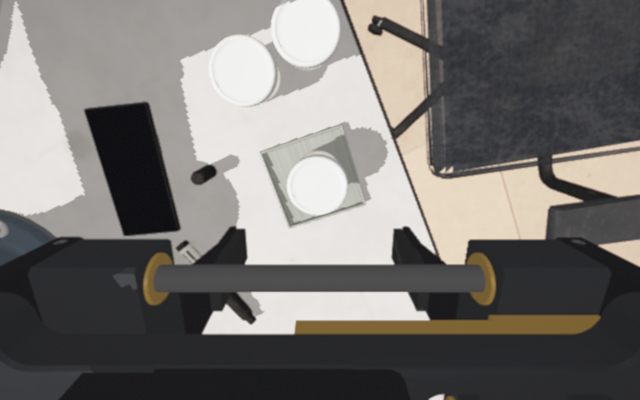

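The tray cup lid is centred at about (316,186), giving (0.4346,-0.0298) on the lid plane. The spare cups at (243,70) and (305,32) are clear of the finger line.

Request:
{"op": "step_arm", "data": {"steps": [[0.018,-0.009,0,0,0,0,-1],[0.018,-0.009,0.12,0,0,0,-1],[0.018,-0.009,0.25,0,0,0,-1],[0.018,-0.009,0.36,0,0,0,-1],[0.018,-0.009,0.45,0,0,0,-1],[0.018,-0.009,0.5,0,0,0,-1],[0.018,-0.009,0.522,0,0,0,-1],[0.018,-0.009,0.522,0,0,0,-1]]}}

```text
time_s: 14.27
position: [0.4354, -0.0293, 0.0428]
tcp_rot: [[0.407, 0.913, -0.003], [0.913, -0.407, 0.001], [-0.0, -0.003, -1.0]]
force: [0.7, -1.4, 0.3]
opening: 0.998
grasp_force: 0.0
```

```bash
python3 -c "
from h import *
to([.4346,-.030,.0415],65.8)"
```

```text
t 14.2667 pos [ 0.4354 -0.0293  0.0428] yaw 66.0 F [ 0.7 -1.4  0.3] M [-0.05 -0.05  0.04] j [-19.  39. 117.   0.  23.   5.] open 86.8
shift [-0.003 -0.002  0.004] len 0.001682317242030356 rz 0.004
```

Request:
{"op": "step_arm", "data": {"steps": [[0,0,0.002,0,0,0,1],[0,0,0.002,0,0,0,1],[0,0,0.002,0,0,0,1],[0,0,0.002,0,0,0,1],[0,0,0.002,0,0,0,1],[0,0,0.002,0,0,0,1],[0,0,0.002,0,0,0,1],[0,0,0.002,0,0,0,1]]}}

```text
time_s: 14.93
position: [0.4364, -0.0311, 0.0436]
tcp_rot: [[0.41, 0.912, 0.001], [0.912, -0.41, -0.0], [0.0, 0.001, -1.0]]
force: [-1.3, 0.8, 6.1]
opening: 0.634
grasp_force: 30.0
```

Request:
{"op": "step_arm", "data": {"steps": [[0,0,-0.01,0,0,0,1],[0,0,-0.03,0,0,0,1],[0,0,-0.1,0,0,0,1],[0,0,-0.22,0,0,0,1],[0,0,-0.35,0,0,0,1],[0,0,-0.45,0,0,0,1],[0,0,-0.5,0,0,0,1]]}}

```text
time_s: 15.52
position: [0.4374, -0.0312, 0.1967]
tcp_rot: [[0.409, 0.912, 0.005], [0.912, -0.409, -0.002], [0.001, 0.006, -1.0]]
force: [-0.1, 0.1, -1.2]
opening: 0.633
grasp_force: 30.0
```

```bash
python3 -c "
from h import *
to([.3612,.2419,.20],65.8);print(read_state()['grasp_force'])"
```

```text
t 15.5167 pos [ 0.4374 -0.0312  0.1967] yaw 65.8 F [-0.1  0.1 -1.2] M [-0.04 -0.09 -0.01] j [-19.  21. 111.   0.  48.   5.] open 55.1
shift [ 0.727 -0.604 -0.014] len 0.2835490114273087 rz 0.001
29.982708712523163
```

Request:
{"op": "step_arm", "data": {"steps": [[0.725,-0.6,-0.01,0,0,0,1],[0.725,-0.6,-0.01,0,0,0,1],[0.725,-0.6,-0.01,0,0,0,1],[0.725,-0.6,-0.01,0,0,0,1],[0.725,-0.6,-0.01,0,0,0,1],[0.725,-0.6,-0.01,0,0,0,1],[0.725,-0.6,-0.01,0,0,0,1],[0.725,-0.6,-0.01,0,0,0,1]]}}

```text
time_s: 16.18
position: [0.3587, 0.2456, 0.1965]
tcp_rot: [[0.404, 0.915, -0.0], [0.915, -0.404, 0.002], [0.002, -0.001, -1.0]]
force: [0.8, -0.4, -0.3]
opening: 0.632
grasp_force: 30.0
```

```bash
python3 -c "
from h import *
capture('top');capture('top')
to([.3612,.2419,.09],65.8);print(read_state()['grasp_force'])"
```

```text
t 16.2833 pos [0.3601 0.2421 0.1962] yaw 66.1 F [ 1. -0. -1.] M [-0.02 -0.02 -0.04] j [ 19.  21. 112.  -0.  48.  43.] open 54.9
shift [0.001 0.004 0.354] len 0.10620448852269135 rz 0.006
29.98412821519196
```

Request:
{"op": "step_arm", "data": {"steps": [[0.001,0.003,0.1,0,0,0,1],[0.001,0.003,0.2,0,0,0,1],[0.001,0.003,0.28,0,0,0,1],[0.001,0.003,0.33,0,0,0,1],[0.001,0.003,0.35,0,0,0,1],[0.001,0.003,0.35,0,0,0,1],[0.001,0.003,0.35,0,0,0,1],[0.001,0.003,0.35,0,0,0,1]]}}

```text
time_s: 16.95
position: [0.3629, 0.2408, 0.0919]
tcp_rot: [[0.41, 0.912, 0.002], [0.912, -0.41, 0.001], [0.001, 0.001, -1.0]]
force: [0.0, -0.2, -1.1]
opening: 0.633
grasp_force: 30.0
```

```bash
python3 -c "
from h import *
to([.3612,.2419,.0765],65.8)
c,st=snap('wrist','w8.png')"
```

```text
t 16.95 pos [0.3629 0.2408 0.0919] yaw 65.8 F [ 0.  -0.2 -1.1] M [-0.04 -0.04 -0.01] j [ 19.  33. 116.  -0.  30.  43.] open 55.1
shift [ 0.001 -0.007  0.051] len 0.01557565905197639 rz -0.001
```

View pics/w8.png

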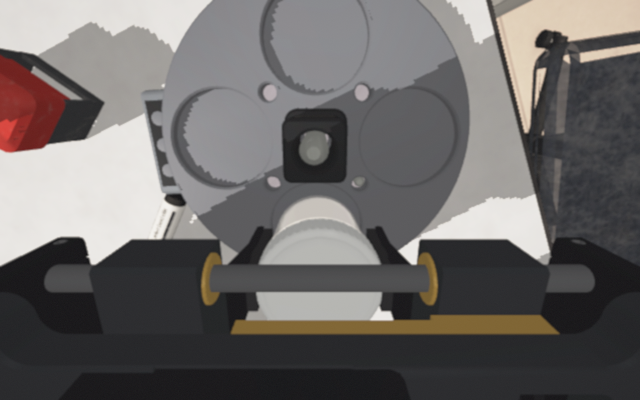

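The cup hangs upright over the front pocket, with its lid near (318,275). The spindle shows through the handle bore at (315,148). Lowering gently.

Request:
{"op": "step_arm", "data": {"steps": [[0.001,-0.005,0.01,0,0,0,1],[0.001,-0.005,0.02,0,0,0,1],[0.001,-0.005,0.03,0,0,0,1],[0.001,-0.005,0.038,0,0,0,1],[0.001,-0.005,0.044,0,0,0,1],[0.001,-0.005,0.048,0,0,0,1],[0.001,-0.005,0.048,0,0,0,1]]}}

```text
time_s: 17.58
position: [0.3606, 0.242, 0.0764]
tcp_rot: [[0.409, 0.912, -0.001], [0.912, -0.409, -0.0], [-0.0, -0.0, -1.0]]
force: [0.0, 0.5, -0.5]
opening: 0.628
grasp_force: 30.0
```

```bash
python3 -c "
from h import *
to([.3612,.2419,.0755],65.8)"
```

```text
t 17.5833 pos [0.3606 0.242  0.0764] yaw 65.8 F [ 0.   0.5 -0.5] M [-0.01 -0.09  0.  ] j [ 19.  35. 117.   0.  28.  43.] open 54.7
shift [0.001 0.002 0.003] len 0.0010474693433574725 rz 0.001
```

Request:
{"op": "step_arm", "data": {"steps": [[0,0,0.002,0,0,0,1],[0,0,0.004,0,0,0,1],[0,0,0.004,0,0,0,1]]}}

```text
time_s: 17.83
position: [0.3608, 0.2421, 0.0757]
tcp_rot: [[0.409, 0.912, 0.0], [0.912, -0.409, 0.0], [0.0, 0.0, -1.0]]
force: [-0.7, -0.4, -0.0]
opening: 0.636
grasp_force: 30.0
```

Request:
{"op": "step_arm", "data": {"steps": [[0,0,0.002,0,0,0,1],[0,0,0.004,0,0,0,1],[0,0,0.004,0,0,0,1]]}}

```text
time_s: 18.08
position: [0.3607, 0.242, 0.0754]
tcp_rot: [[0.409, 0.912, 0.001], [0.912, -0.409, 0.0], [0.001, 0.001, -1.0]]
force: [-2.0, -0.9, 12.4]
opening: 0.634
grasp_force: 30.1
```

The cup is on the pocket floor at the predicted 0.0755. Releasing and lifting straight up.

Request:
{"op": "step_arm", "data": {"steps": [[0,0,-0.003,0,0,0,-1],[0,0,-0.003,0,0,0,-1],[0,0,-0.003,0,0,0,-1],[0,0,-0.003,0,0,0,-1],[0,0,-0.003,0,0,0,-1],[0,0,-0.003,0,0,0,-1],[0,0,-0.003,0,0,0,-1],[0,0,-0.003,0,0,0,-1]]}}

```text
time_s: 18.75
position: [0.3607, 0.242, 0.0751]
tcp_rot: [[0.41, 0.912, -0.0], [0.912, -0.41, -0.0], [-0.0, -0.0, -1.0]]
force: [0.3, -0.3, -1.0]
opening: 0.991
grasp_force: 0.0
```

Request:
{"op": "step_arm", "data": {"steps": [[0,0,-0.05,0,0,0,-1],[0,0,-0.12,0,0,0,-1],[0,0,-0.24,0,0,0,-1],[0,0,-0.36,0,0,0,-1],[0,0,-0.48,0,0,0,-1],[0,0,-0.6,0,0,0,-1],[0,0,-0.7,0,0,0,-1],[0,0,-0.7,0,0,0,-1]]}}

```text
time_s: 19.42
position: [0.364, 0.2433, 0.2908]
tcp_rot: [[0.409, 0.912, 0.013], [0.912, -0.409, 0.004], [0.009, 0.01, -1.0]]
force: [0.0, 0.1, -1.1]
opening: 1.002
grasp_force: 0.0
```

```bash
python3 - <<'E'
from h import *
capture("top");c,st=snap("wrist"); s=capture("side")
o=np.zeros((600,800,3),np.uint8); o[:400,:640]=c["image"]
o[400:,:400]=cv2.resize(s["image"][230:330,210:410],(400,200),interpolation=cv2.INTER_CUBIC)
cv2.imwrite("pics/w9.png",o[:,:,::-1])
C=np.array([.385,.2948]);a=np.radians(65.8)
for k in range(4):
    p=C+.058*np.array([np.cos(a+k*np.pi/2),np.sin(a+k*np.pi/2)]); print(k,proj(c,[[*p,.035],[*p,.1]],st).round(1).tolist())
to([.36,.24,.28]); print(np.round(read_state()["qvel"],1))
E
```

```text
0 [[316.9, 75.6], [316.8, 68.9]]
1 [[271.7, 124.0], [262.8, 127.2]]
2 [[317.0, 168.6], [316.9, 179.8]]
3 [[362.1, 124.1], [370.9, 127.3]]
t 19.5667 pos [0.3601 0.2418 0.2849] yaw 65.8 F [-1.1  0.7 -1.4] M [-0.02 -0.07  0.02] j [ 19.  12. 105.  -0.  62.  43.] open 86.8
shift [-0.006  0.002  0.016] len 0.0051762501605448 rz None
[-0.2  1.7  1.4 -0.   0.1  0. ]
```

View pics/w9.png

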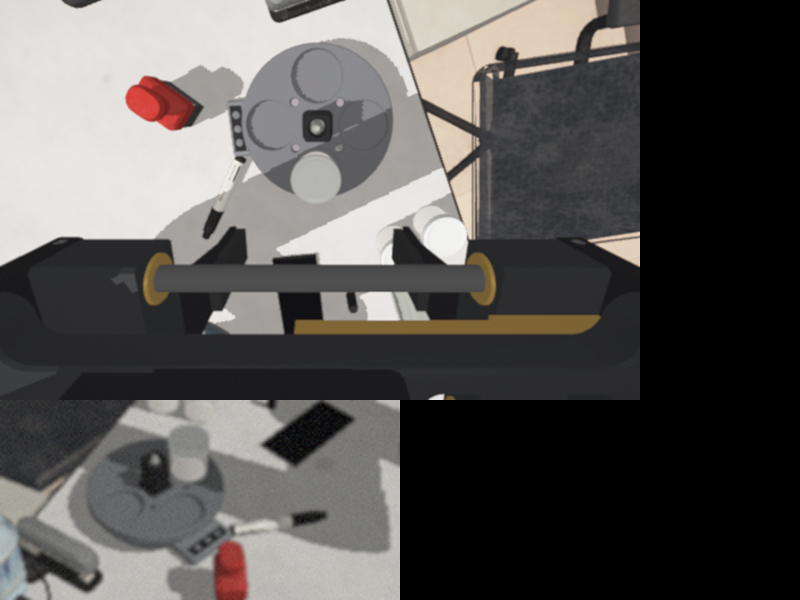

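The cup stands upright in the front pocket, with its lid at about (316,177) against a predicted (317,180). The other pockets are unchanged, so the disc has stayed seated. Handing in.

```bash
python3 -c "
from rig import *
print(hand_in())"
```

```text
the job is handed in; nothing more can be done
None
```

The carousel is seated flat on the hub with the drive pin in a hole, the tray cup stands upright in pocket 2 (the one nearest the robot), and the job was handed in at about 19.6 s of the 67 s allowed; no verdict came back.

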